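# Shim the rocking bench balance

### The job

The bench balance rocks because one of its feet is too short. Without picking anything up, push the black rubber wedge along the desk, thin end first, under that short foot until the balance stands level; then press down briefly with the fingertips on the round rubber pad on top of the corner over that foot, to prove that it no longer rocks. Leave the wedge in place, and leave the other things on the desk alone.

Things in the scene. Friction and masses are not known exactly. Their poses are not given: they have to be found in the camera images.
- wedge: solid black rubber wedge (door-stop shape), 130 mm long, 56 mm wide, 90 g, loose, lying flat on the desk. Origin at the centre of its underside. Its x axis runs along its length towards the thin end (nose): the nose is at x = +65 mm and 1.5 mm thick, the upright flat heel face at x = -65 mm and 20 mm high; the top is one even slope between them. It starts outside the balance with its nose pointing roughly at the short foot, its nose 25 to 60 mm short of the foot's centre.
- balance_stand: white square top-pan balance, 180 x 180 mm, housing top 54 mm and steel pan top 62 mm above the desk when level. This frame is on the desk under the balance's centre and does not move in a run. The balance stands diagonally in it: the corner with the short foot lies towards -x, 127 mm out; the feet are on the diagonals, 102 mm out. It rocks about the y axis, on the two feet at y = +102 and -102 mm, which stand in black rubber cups fixed to the desk and do not slide.
- balance (a joint): how far the balance is tipped towards its short foot (rad): 0 = level, its hard limit, where the opposite foot is down on the desk; 0.086 = tipped fully, short foot about 1 mm off the desk, as it starts and as its own weight (3 kg or so) returns it. The short foot carries about 2 to 6 N. Pushing the wedge in lifts the foot and brings this to 0; the push takes up to about 10 N, and at level the wedge jams and the push force climbs steeply.
- short_foot (a point): centre of the rounded underside of the short foot (28 mm wide): 10 mm above the desk when the balance is level, about 1 mm when tipped. At level it rests on the wedge some 60 to 65 mm behind the nose, so about 65 to 70 mm of the wedge stays outside the foot. Axes as the balance's own: x points from this foot to the balance's centre.
- corner_pad (a point): round black rubber pad, 24 mm wide, standing 5 mm proud of the balance's top at the corner over the short foot. This point is the centre of its top, 59 mm above the desk when level (50 mm when fully tipped). Press it down with about 5 to 10 N.
- drop_bottle: bystander: small upright dropper bottle 34 x 34 x 70 mm, origin under its centre; leave alone
- label_roll: bystander: roll of labels lying flat, 72 mm wide, 31 mm high, origin under its centre; leave alone
- timer: bystander: flat square timer 64 x 64 x 18 mm, origin under its centre; leave alone
- kidney_dish: bystander: kidney-shaped metal dish 128 x 255 x 36 mm, origin under its centre; leave alone
There are look-alikes about, which are no part of the job. There is more than one size of the wedge; the job needs the larger.

How it is judged (in metres and radians):
On the way, in this order (a step that is already met when the one before it is completed fails the run):
1. the wedge has been pushed under the short foot, carries it, and the balance is level (value of joint balance below 0.012 rad and contact force between wedge and balance_stand above 0.5 N and y of short_foot in the frame of wedge between -0.026 and 0.026 m and x of short_foot in the frame of wedge between -0.06 and 0.055 m), for 0.2 s.
2. the pad over that foot is pressed down and the balance does not rock (contact force between the fingers and balance_c0 above 3 N and value of joint balance below 0.02 rad), for 0.2 s.
At the end, for the whole second after the job is handed in: The wedge lies at rest on the desk, under and carrying the short foot (over 0.5 N, foot within 26 mm of its midline), the balance level within 0.012 rad; the pad was pressed over 3 N for 0.2 s with the wedge in place, the balance tipping under 0.02 rad (all of step 1 and linear speed of wedge below 0.01 m/s and height (world z) of wedge below 0.004 m); the robot touches nothing.
It fails at once if the wedge is lifted off the desk or tipped up (height (world z) of wedge above 0.012 m or angle between wedge's own z axis and vertical above 0.2 rad).
It fails at once if the drop bottle is disturbed (moved more than 20 mm) (distance of drop_bottle from where it was at the start of the episode above 0.02 m).
It fails at once if the label roll is disturbed (moved more than 20 mm) (distance of label_roll from where it was at the start of the episode above 0.02 m).
It fails at once if the timer is disturbed (moved more than 20 mm) (distance of timer from where it was at the start of the episode above 0.02 m).
It fails at once if the kidney dish is disturbed (moved more than 20 mm) (distance of kidney_dish from where it was at the start of the episode above 0.02 m).
It also fails if it takes over 42 s, if anything falls off the work surface, if the arm or the gripper's body presses on something with over 40 N, if the wrist force passes 120 N, or if a joint passes its speed limit or range.

### The arm

A 6-joint arm with a two-finger parallel gripper is mounted at the origin on a cart in front of the work surface, level with it; the furniture and walls round the work are solid. World frame = base frame: x ahead of the robot, y to its left, z up, the work surface at z = 0. Lengths are in m, angles in degrees, forces in N, time in s.
With the tool pointing down it reaches from about 0.3 to 0.75 m from the base axis. Payload 8.5 kg.
Tool frame: the origin (TCP) lies on the front face of the gripper's body, between the roots of the fingers; the fingertips stand 64 mm ahead of it and the grasp point (between the pads) lies 45 mm ahead of it; z points along the fingers, y is the line along which they close (so a half turn about z gives the same grasp; the last joint's range is limited). The gripper opens to 88 mm and grips with 3 to 60 N. Pads are 18 mm wide; open, the fingers measure 123 mm over their backs; the gripper's body (75 mm by 187 mm) begins 45 mm behind the grasp point.
Start: joints at [-78.684, 21.807, 74.336, -0, 83.858, -12.336], TCP at [0.221, -0.504, 0.303] pointing down, gripper open.
Joint ranges: [-178.18, 178.18], [-50.72, 133.34], [12.68, 142.11], [-81.47, 261.47], [9.98, 163.14], [-165.26, 165.26]. Speed limits (degrees/s): [136.94, 136.94, 180, 180, 180, 180].

### API

Orientations are given as a 3x3 rotation matrix whose columns are the frame's x, y, z axes.
In Python, from cell import * gives the robot as it stands.
- The arm moves only by the tool arm_command, never from a script. Its argument "series" is a list of rows, each a list of 7 numbers: the shift along the tool's x, y, z in m, then the turn, a rotation vector about the tool's x, y, z in degrees, then the closure, from -1 (fully open) to 1 (shut). A call has 1 to 5 rows; each row shifts and turns the commanded pose from where the row before left it, along the tool's axes as they then stand; what a row does not reach is not made up. A row lasts 1/10 s, in which the tool goes at most 50 mm and 8.59 degrees, less where a joint would pass 70% of its speed; a pose out of reach is approached as far as the arm can. A call is refused whole if a number of a shift passes 0.05 or a number of a turn 8.59, either way. A call with a gripper value outside its range is refused whole. The fingers move at their own pace and stop on an object; "newtons" is the grip in N (left out, the last holds). Time passes only in rows, so rows that do not move let the fingers close. It gives the time, the measured TCP pose, the force, the opening and the grip force at its end, in the units of the state.
- get_obs(): the state, without advancing time (a new reading comes with each control period).
- snapshot(name): name is "scene" or "top"; returns (picture, depth): 480x640x3 uint8, blue, green, red; 480x640 float32, m along the optical axis (not along the pixel's ray), 0 where there is no reading.
- calibration(name): a dict with "fx", "fy", "cx", "cy" (pixels), "eye" and "rotation" of the camera in the world. Camera axes: x right, y up, looking along -z (the intrinsics and any distortion apply to the point x, -y, -z); pixel columns grow to the right and rows downward; lengths in m; the calibration is good to about 2 mm. A picture is of the moment at which its call begins. calibration takes no time and is no camera call.
- close_job(): hands the job in; it is judged then, once.
Trained networks look in the newest picture that a camera, given by its name, has taken for a name from the list of things; names that differ only in an ending like _2 or _b are one class to them, and where a whole thing is asked for, a point or a joint stands for the part that bears it (a point fixed in the world has none). Each returns a list of dicts, best first, with "score" (0 to 1); they miss things now and then, are a little off and sometimes report something else, mostly with a low value. They report only what shows in the picture. A call takes as long as a camera call. They do not tell look-alikes from the thing itself.
- find_in(target, camera): "centre" ([x, y, z] in m, in the coordinates of the camera as it stood for that picture, good to about 4 mm: the middle of the surface that is visible of it).
- tip_of(target, camera): "centre" ([x, y, z] in m, in the coordinates of the camera as it stood for that picture, good to about 4 mm: a listed point, or the origin of a listed thing).
The state is a dict: "t": time; "qpos": joint angles; "qd": joint speeds; "tau": joint torques, N m; "eef_pos": TCP position; "tool_rot": TCP orientation; "contact_force": force on the tool from outside, world axes, zero at the start; "ft_torque": the same for the moment, N m; "gripper_width": finger opening in m; "grasp_force": force on a finger pad.
Only numpy, scipy, OpenCV 4.12 (cv2) and the standard library are available. Lean on these libraries where they do the work, as an engineer would, in place of code of your own. Each camera call takes 0.05 s, during which the arm holds its last target. There are 200 camera calls.

## Working session

There is one attempt and no reset: what is moved stays moved. The work goes in short steps, Python scripts to look and compute and a tool call to move; the robot and the scene stay as the last step left them, time stands still between calls to the robot, and variables do not carry over. Pictures are saved under pics/ and viewed, at most 10 in all, crops included, and the job is handed in when it is done.

Besides the shell and the picture viewer there is one more tool, called after "Call:" as name(argument=value, ...), one argument or row to a line, values as JSON. arm_command: Moves the arm, as the interface text tells. Its arguments: {"type":"object","properties":{"series":{"type":"array"},"newtons":{"type":"number"}},"required":["series"]}

```bash
mkdir -p pics; cat > h.py <<'E'
from cell import *
import numpy as np, cv2
def w(cam,p):
    c=calibration(cam); return np.array(c["rotation"])@np.array(p)+np.array(c["eye"])
def cloud(cam,d):
    c=calibration(cam); v,u=np.mgrid[0:480,0:640]
    P=np.stack([(u-c["cx"])/c["fx"]*d,-(v-c["cy"])/c["fy"]*d,-d],-1)
    return P@np.array(c["rotation"]).T+np.array(c["eye"])
E
python3 - <<'E'
from h import *
for cam in ("top","scene"):
    im,d=snapshot(cam); cv2.imwrite(f"pics/{cam}0.png",im); np.save(f"{cam}0.npy",d)
    print(cam,{k:np.round(v,3).tolist() for k,v in calibration(cam).items()})
    for t in ("wedge","short_foot","corner_pad","balance_stand"):
        for r in tip_of(t,cam): print(cam,t,round(r["score"],2),w(cam,r["centre"]).round(3))
print(get_obs())
E
```

```text
top {'fx': 539.756, 'fy': 539.756, 'cx': 321.214, 'cy': 242.521, 'eye': [0.409, -0.056, 1.608], 'rotation': [[-0.007, 0.995, -0.103], [-1.0, -0.005, 0.015], [0.014, 0.103, 0.995]]}
top wedge 0.89 [ 0.555 -0.152 -0.002]
top wedge 0.84 [ 0.71  -0.193  0.002]
top short_foot 0.6 [ 0.584 -0.054  0.002]
top corner_pad 0.82 [ 0.58  -0.054  0.051]
top corner_pad 0.2 [ 0.585 -0.054  0.   ]
top balance_stand 0.64 [0.608 0.047 0.001]
scene {'fx': 573.102, 'fy': 573.102, 'cx': 319.952, 'cy': 242.181, 'eye': [-0.581, 0.468, 0.617], 'rotation': [[-0.417, 0.373, -0.829], [-0.909, -0.165, 0.383], [0.006, 0.913, 0.408]]}
scene wedge 0.46 [ 0.71  -0.197 -0.002]
scene short_foot 0.63 [ 0.444  0.257 -0.002]
scene corner_pad 0.89 [ 0.577 -0.057  0.052]
scene balance_stand 0.63 [ 0.608  0.04  -0.001]
{'t': 0.5, 'qpos': array([-7.86831046e+01,  2.18107894e+01,  7.43397629e+01, -2.51568036e-03,
        8.38569072e+01, -1.23358599e+01]), 'qd': array([ 0.08513114, -0.01788794, -0.03331321,  0.03027974, -0.04014228,
        0.00706842]), 'tau': array([-1.68972238e-03, -4.37513745e+01, -2.24606663e+01,  7.12970411e-02,
        3.16306378e-02, -2.46731105e-05]), 'eef_pos': array([ 0.22064008, -0.5037741 ,  0.30268588]), 'tool_rot': array([[ 9.15991831e-01,  4.01196909e-01, -6.83543233e-05],
       [ 4.01196915e-01, -9.15991824e-01,  1.19094366e-04],
       [-1.48317096e-05, -1.36513010e-04, -9.99999991e-01]]), 'contact_force': array([0.90041263, 0.39817548, 0.00273687]), 'ft_torque': array([-0.02898659,  0.01175344, -0.00012748]), 'grasp_force': 0.0, 'gripper_width': 0.08820091326525681}
```

View pics/top0.png

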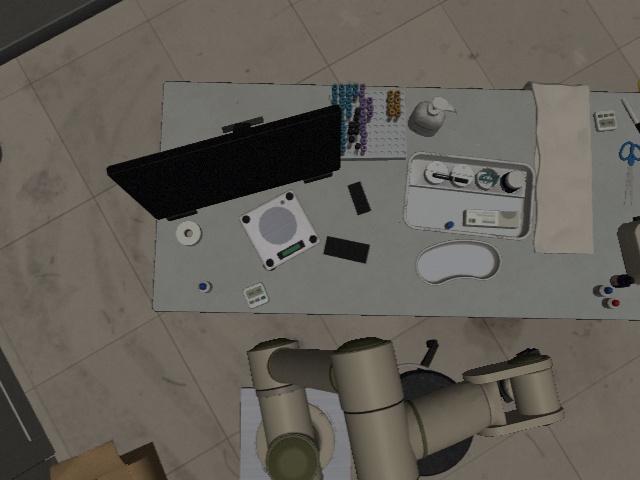

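View pics/scene0.png

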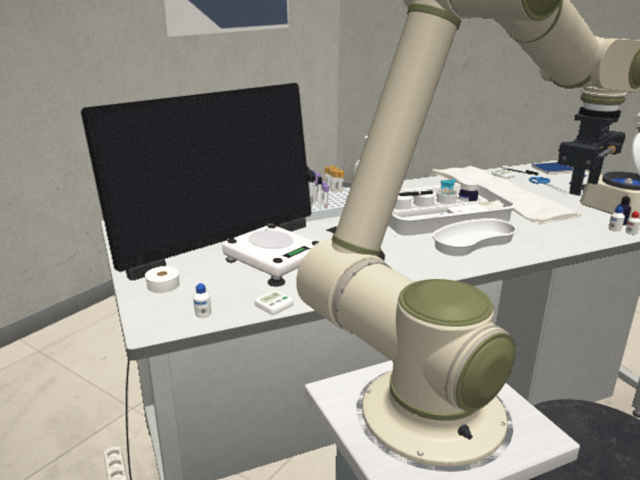

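The top view shows the large wedge at about (347,249) and the small look-alike at (359,198). The balance is at (280,230), its pad corner at about (316,239) nearest the large wedge's left end. The dish at (458,262) is well to the right. Next I'll measure the large wedge precisely.

```bash
python3 - <<'E'
from h import *
im=cv2.imread("pics/top0.png"); d=np.load("top0.npy"); P=cloud("top",d)
g=im.max(2); m=((g<60)).astype(np.uint8)
x,y,W,H=310,228,70,45
n,L,st,ce=cv2.connectedComponentsWithStats(m)
for i in range(1,n):
    if 300<ce[i][0]<375 and 180<ce[i][1]<270 and st[i][4]>20:
        Q=P[L==i]; r=cv2.minAreaRect(Q[:,:2].astype(np.float32)*1000)
        print(st[i],ce[i].round(1),"rect",np.round(r[0],1),np.round(r[1],1),r[2]); print(cv2.boxPoints(r).round(0).tolist())
        c=Q[:,:2].mean(0); u=np.linalg.svd(Q[:,:2]-c,full_matrices=0)[2][0]; s=(Q[:,:2]-c)@u
        print("axis",u, [(round(a,3),round(float(np.median(Q[(s>a-.01)&(s<a+.01),2])),4)) for a in (-.05,-.03,0,.03,.05) if ((s>a-.01)&(s<a+.01)).any()])
for a in range(5):
    for t in ("short_foot","corner_pad","balance_stand","wedge"):
        if a==0: snapshot("top")
        for r in tip_of(t,"top")[:1]: print(t,round(r["score"],2),w("top",r["centre"]).round(4))
    snapshot("top")
cv2.imwrite("pics/crop.png",cv2.resize(im[170:290,220:380],None,fx=5,fy=5,interpolation=cv2.INTER_CUBIC))
E
```

```text
[348 182  23  33 427] [358.6 198. ] rect [ 575.1 -152. ] [ 84.8 374.4] 72.72087097167969
[[384.0, -137.0], [741.0, -248.0], [766.0, -167.0], [409.0, -56.0]]
axis [-0.99999171  0.00407188] [(-0.05, 0.0003), (-0.03, 0.0039), (0, 0.0085), (0.03, 0.0131), (0.05, 0.0114)]
[310 235   7   8  42] [312.9 238.7] rect [581.1 -54.7] [18.5 19.4] 41.11967086791992
[[568.0, -54.0], [580.0, -68.0], [594.0, -56.0], [582.0, -41.0]]
axis [-0.94757299  0.31953941] [(0, 0.0497)]
[324 236  46  27 819] [346.2 249.2] rect [ 488.7 -138.5] [128.2 191.2] 77.58300018310547
[[381.0, -181.0], [568.0, -222.0], [596.0, -96.0], [409.0, -55.0]]
axis [-0.2167884  -0.97621862] [(-0.05, 0.0037), (-0.03, 0.0067), (0, 0.0102), (0.03, 0.0144), (0.05, 0.0177)]
short_foot 0.8 [ 0.5859 -0.0533  0.0019]
corner_pad 0.75 [ 0.5819 -0.0489  0.052 ]
balance_stand 0.7 [0.6113 0.0465 0.0009]
wedge 0.9 [ 0.5531 -0.1539 -0.0013]
short_foot 0.87 [ 0.5844 -0.0553  0.0022]
corner_pad 0.8 [ 0.5805 -0.0532  0.0506]
balance_stand 0.9 [0.6086 0.0424 0.0009]
wedge 0.89 [ 0.5543 -0.1538 -0.0041]
short_foot 0.65 [ 5.845e-01 -4.900e-02 -4.000e-04]
corner_pad 0.88 [ 0.5818 -0.0522  0.0533]
balance_stand 0.98 [6.125e-01 4.760e-02 5.000e-04]
wedge 0.82 [ 0.5539 -0.1529 -0.0023]
short_foot 0.69 [ 0.5857 -0.0512  0.0025]
corner_pad 0.81 [ 0.5822 -0.0515  0.0502]
balance_stand 0.62 [0.606  0.0422 0.0009]
wedge 0.96 [ 0.5533 -0.1519 -0.0011]
short_foot 0.85 [ 0.5821 -0.052   0.0008]
corner_pad 0.76 [ 0.5815 -0.0526  0.0551]
balance_stand 0.84 [0.6121 0.0453 0.0013]
wedge 0.79 [ 0.5537 -0.1533 -0.0025]
```

View pics/crop.png

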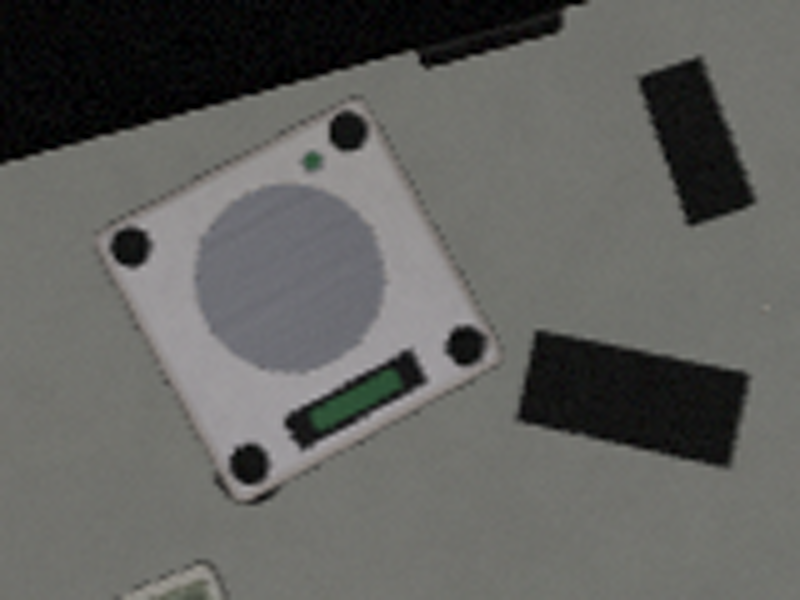

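Wedge centre is about (0.554, -0.153), heading about 12° from +y towards +x, and the foot is at (0.5845, -0.0525). I'll push with two slightly open fingers spread across the heel, tool x along the push direction (75° in the world).

Call:
arm_command(
  series=[
    [0, 0, 0, 0, 0, -8.56, 0.5],
    [0, 0, 0, 0, 0, -8.56, 0.5],
    [0, 0, 0, 0, 0, -8.56, 0.5],
    [0, 0, 0, 0, 0, -8.56, 0.5],
    [0, 0, 0, 0, 0, -8.56, 0.5],
  ],
)

```text
t: 2.45
eef_pos: [0.2206, -0.5038, 0.3027]
tool_rot: [[0.394, 0.919, -0.0], [0.919, -0.394, -0.0], [-0.0, -0.0, -1.0]]
contact_force: [-0.0, 0.3, 0.2]
gripper_width: 0.0502
grasp_force: 0.0
```

Call:
arm_command(
  series=[
    [0, 0, 0, 0, 0, -8.56, 0.5],
    [0.036, 0.026, 0.01, 0, 0, 0, 0.5],
    [0.036, 0.026, 0.01, 0, 0, 0, 0.5],
    [0.036, 0.026, 0.01, 0, 0, 0, 0.5],
    [0.036, 0.026, 0.02, 0, 0, 0, 0.5],
  ],
)

```text
t: 2.95
eef_pos: [0.3596, -0.3907, 0.2534]
tool_rot: [[0.259, 0.966, 0.001], [0.966, -0.259, -0.002], [-0.002, 0.002, -1.0]]
contact_force: [0.5, -1.4, 0.1]
gripper_width: 0.022
grasp_force: 0.0
```

Call:
arm_command(
  series=[
    [0.036, 0.026, 0.02, 0, 0, 0, 0.5],
    [0.036, 0.026, 0.02, 0, 0, 0, 0.5],
    [0.036, 0.026, 0.02, 0, 0, 0, 0.5],
    [0.036, 0.026, 0.02, 0, 0, 0, 0.5],
    [0.036, 0.026, 0.02, 0, 0, 0, 0.5],
  ],
)

```text
t: 3.45
eef_pos: [0.5318, -0.25, 0.152]
tool_rot: [[0.259, 0.966, 0.0], [0.966, -0.259, -0.0], [-0.0, 0.0, -1.0]]
contact_force: [0.9, -0.5, 0.4]
gripper_width: 0.0218
grasp_force: 0.0
```

Call:
arm_command(
  series=[
    [0, 0, 0, 0, 0, 0, 0.5],
    [0, 0, 0, 0, 0, 0, 0.5],
  ],
)

```text
t: 3.65
eef_pos: [0.5308, -0.2508, 0.1523]
tool_rot: [[0.257, 0.966, -0.001], [0.966, -0.257, 0.0], [0.0, -0.001, -1.0]]
contact_force: [-0.8, -0.6, 0.2]
gripper_width: 0.0219
grasp_force: 0.0
```

Call:
arm_command(
  series=[
    [0, 0, 0.03, 0, 0, 0, 0.5],
    [0, 0, 0.03, 0, 0, 0, 0.5],
    [0, 0, 0.02, 0, 0, 0, 0.5],
    [0, 0, 0, 0, 0, 0, 0.5],
    [0.01, 0, 0, 0, 0, 0, 0.5],
  ],
)

```text
t: 4.15
eef_pos: [0.5328, -0.2434, 0.0739]
tool_rot: [[0.261, 0.965, 0.001], [0.965, -0.261, -0.001], [-0.001, 0.002, -1.0]]
contact_force: [0.3, 0.4, 0.2]
gripper_width: 0.022
grasp_force: 0.0
```

Call:
arm_command(
  series=[
    [0.01, 0, 0, 0, 0, 0, 0.5],
    [0.008, 0, 0, 0, 0, 0, 0.5],
    [0.008, 0, 0, 0, 0, 0, 0.5],
    [0.008, 0, 0, 0, 0, 0, 0.5],
    [0.004, 0, 0, 0, 0, 0, 0.5],
  ],
)

```text
t: 4.65
eef_pos: [0.5432, -0.2041, 0.0731]
tool_rot: [[0.258, 0.966, 0.0], [0.966, -0.258, -0.0], [-0.0, 0.0, -1.0]]
contact_force: [0.1, -1.1, 0.4]
gripper_width: 0.0219
grasp_force: 0.6
```

```bash
python3 - <<'E'
from h import *
im,d=snapshot("top"); cv2.imwrite("pics/crop2.png",cv2.resize(im[180:280,250:370],None,fx=6,fy=6,interpolation=cv2.INTER_CUBIC))
for r in tip_of("wedge","top"): print(r["score"],w("top",r["centre"]))
o=get_obs(); print(o["eef_pos"],o["contact_force"])
E
```

```text
0.85 [ 0.70929659 -0.19689984  0.00212247]
0.56 [ 0.56005315 -0.1312416  -0.00090733]
[ 0.54304263 -0.20423661  0.072766  ] [ 0.0281835   0.22428625 -0.48388162]
```

View pics/crop2.png

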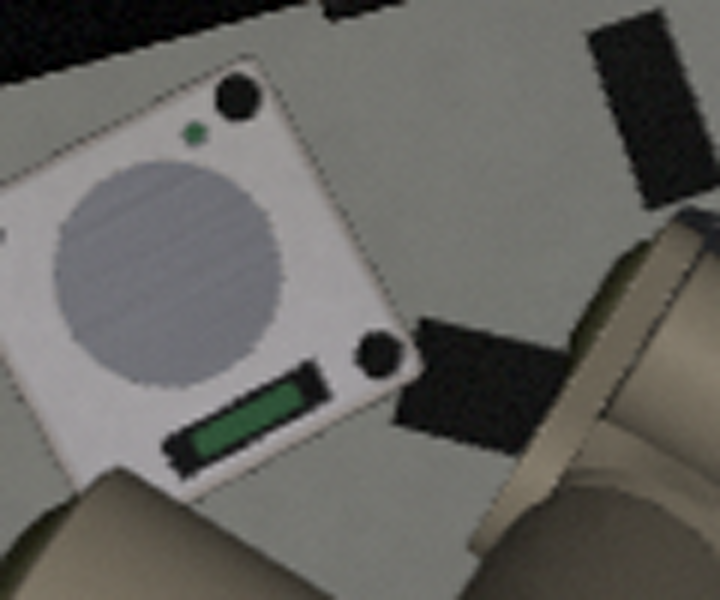

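The crop shows the wedge in contact with the fingers, its nose at the balance corner (about (407,372)) and its midline running through the foot. I'll keep pushing.

Call:
arm_command(
  series=[
    [0.01, 0, 0, 0, 0, 0, 0.5],
    [0.01, 0, 0, 0, 0, 0, 0.5],
    [0.01, 0, 0, 0, 0, 0, 0.5],
    [0.01, 0, 0, 0, 0, 0, 0.5],
    [0.005, 0, 0, 0, 0, 0, 0.5],
  ],
)

```text
t: 5.25
eef_pos: [0.5547, -0.1613, 0.0727]
tool_rot: [[0.258, 0.966, -0.0], [0.966, -0.258, -0.001], [-0.001, 0.0, -1.0]]
contact_force: [-1.6, -6.4, -0.2]
gripper_width: 0.0217
grasp_force: 3.4
```

Call:
arm_command(
  series=[
    [0.005, 0, 0, 0, 0, 0, 0.5],
    [0.005, 0, 0, 0, 0, 0, 0.5],
    [0.005, 0, 0, 0, 0, 0, 0.5],
    [0.003, 0, 0, 0, 0, 0, 0.5],
    [0, 0, 0, 0, 0, 0, 0.5],
  ],
)

```text
t: 5.75
eef_pos: [0.5593, -0.1437, 0.0727]
tool_rot: [[0.258, 0.966, 0.0], [0.966, -0.258, -0.0], [-0.0, 0.0, -1.0]]
contact_force: [0.1, -1.4, -0.4]
gripper_width: 0.0224
grasp_force: 0.8
```

```bash
python3 - <<'E'
from h import *
im,d=snapshot("top"); cv2.imwrite("pics/crop3.png",cv2.resize(im[180:280,250:370],None,fx=6,fy=6,interpolation=cv2.INTER_CUBIC))
for t in ("wedge","corner_pad","short_foot"):
    for r in tip_of(t,"top"): print(t,r["score"],w("top",r["centre"]))
o=get_obs(); print(o["eef_pos"],o["contact_force"])
E
```

```text
wedge 0.93 [ 0.70877372 -0.19609294  0.00235812]
wedge 0.58 [ 0.57617583 -0.06969868 -0.00497529]
corner_pad 0.76 [ 0.58393888 -0.0485603   0.05805362]
short_foot 0.9 [ 0.58245004 -0.05352741  0.01001352]
[ 0.55910814 -0.14372889  0.072653  ] [-0.0410949  -0.36181687  0.63520144]
```

View pics/crop3.png

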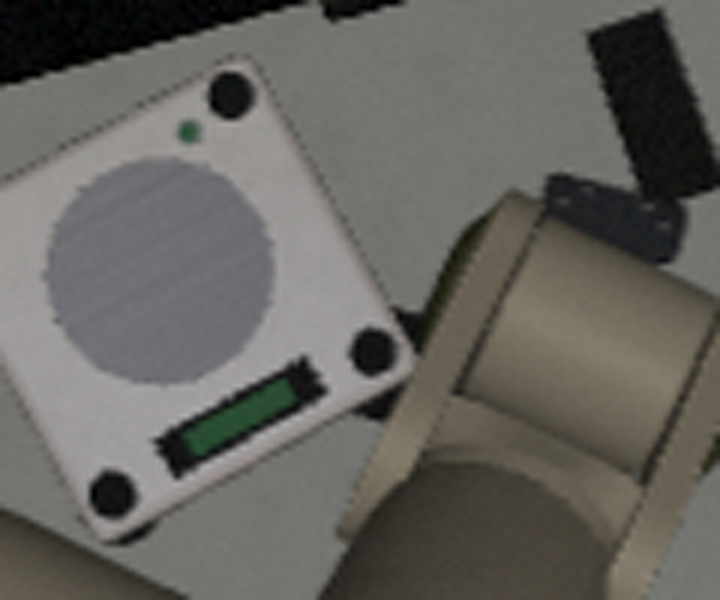

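The pad has risen (pad z about 58 mm, foot about 10 mm) and the wedge shows on both sides of the corner at about (405,325) and (380,403). By geometry about 18 mm of travel remains, so I'll push slowly until the force climbs.

Call:
arm_command(
  series=[
    [0.003, 0, 0, 0, 0, 0, 0.5],
    [0.003, 0, 0, 0, 0, 0, 0.5],
    [0.003, 0, 0, 0, 0, 0, 0.5],
  ],
)

```text
t: 6.25
eef_pos: [0.5614, -0.1358, 0.0727]
tool_rot: [[0.259, 0.966, -0.0], [0.966, -0.259, -0.001], [-0.001, -0.0, -1.0]]
contact_force: [-1.0, -6.0, -0.9]
gripper_width: 0.0219
grasp_force: 2.8
```

Call:
arm_command(
  series=[
    [0.002, 0, 0, 0, 0, 0, 0.5],
    [0.002, 0, 0, 0, 0, 0, 0.5],
  ],
)

```text
t: 6.45
eef_pos: [0.5624, -0.1319, 0.0727]
tool_rot: [[0.259, 0.966, -0.0], [0.966, -0.259, -0.001], [-0.001, -0.0, -1.0]]
contact_force: [-2.0, -5.2, -0.7]
gripper_width: 0.022
grasp_force: 2.7
```

Call:
arm_command(
  series=[
    [0.002, 0, 0, 0, 0, 0, 0.5],
  ],
)

```text
t: 6.55
eef_pos: [0.5629, -0.1301, 0.0727]
tool_rot: [[0.259, 0.966, -0.0], [0.966, -0.259, -0.001], [-0.001, -0.0, -1.0]]
contact_force: [-1.8, -9.0, -1.0]
gripper_width: 0.0222
grasp_force: 5.0
```

Call:
arm_command(
  series=[
    [0.0015, 0, 0, 0, 0, 0, 0.5],
  ],
)

```text
t: 6.65
eef_pos: [0.5632, -0.1294, 0.0727]
tool_rot: [[0.258, 0.966, -0.001], [0.966, -0.258, -0.003], [-0.003, -0.0, -1.0]]
contact_force: [-4.6, -14.0, -1.7]
gripper_width: 0.0222
grasp_force: 7.5
```

Call:
arm_command(
  series=[
    [0.001, 0, 0, 0, 0, 0, 0.5],
  ],
)

```text
t: 6.75
eef_pos: [0.5634, -0.1291, 0.0727]
tool_rot: [[0.258, 0.966, -0.001], [0.966, -0.258, -0.004], [-0.004, 0.0, -1.0]]
contact_force: [-5.4, -16.7, -1.4]
gripper_width: 0.0222
grasp_force: 8.9
```

The force is climbing with little motion, so the wedge is jammed at level. I'll hold, then back off and check.

Call:
arm_command(
  series=[
    [0.0015, 0, 0, 0, 0, 0, 0.5],
    [0, 0, 0, 0, 0, 0, 0.5],
    [0, 0, 0, 0, 0, 0, 0.5],
  ],
)

```text
t: 7.05
eef_pos: [0.5637, -0.1284, 0.0727]
tool_rot: [[0.258, 0.966, -0.001], [0.966, -0.258, -0.005], [-0.005, 0.0, -1.0]]
contact_force: [-5.1, -17.2, -1.4]
gripper_width: 0.0218
grasp_force: 9.4
```

Call:
arm_command(
  series=[
    [-0.01, 0, 0, 0, 0, 0, 0.5],
    [-0.03, 0, 0, 0, 0, 0, 0.5],
    [0, 0, -0.04, 0, 0, 0, 1],
    [0, 0, -0.04, 0, 0, 0, 1],
    [-0.04, 0, 0, 0, 0, 0, 1],
  ],
)

```text
t: 7.55
eef_pos: [0.5454, -0.2012, 0.1577]
tool_rot: [[0.254, 0.967, 0.008], [0.967, -0.254, -0.003], [-0.001, 0.008, -1.0]]
contact_force: [-0.4, -1.2, 0.5]
gripper_width: 0.0009
grasp_force: 0.0
```

```bash
python3 - <<'E'
from h import *
for k in range(3):
  im,d=snapshot("top")
  for t in ("wedge","corner_pad","short_foot"):
    for r in tip_of(t,"top"): print(t,r["score"],w("top",r["centre"]))
P=cloud("top",d)
g=im.max(2); m=g<60
n,L,st,ce=cv2.connectedComponentsWithStats(m.astype(np.uint8))
for i in range(1,n):
    if 20<st[i][4]<90 and 225<ce[i][0]<330 and 180<ce[i][1]<275: print(ce[i].round(1),st[i][4],np.median(P[L==i],0).round(4))
# housing plane
hm=(P[...,2]>.045)&(P[...,2]<.064)&(im.min(2)>140); hm[:,:230]=0; hm[:,330:]=0; hm[:190]=0; hm[275:]=0
Q=P[hm]; A=np.c_[Q[:,:2],np.ones(len(Q))]; print("plane",len(Q),np.linalg.lstsq(A,Q[:,2],rcond=None)[0])
# the same in the first picture
d0=np.load("top0.npy"); i0=cv2.imread("pics/top0.png"); P=cloud("top",d0)
hm=(P[...,2]>.040)&(P[...,2]<.07)&(i0.min(2)>140); hm[:,:230]=0; hm[:,330:]=0; hm[:190]=0; hm[275:]=0
Q=P[hm]; A=np.c_[Q[:,:2],np.ones(len(Q))]; print("plane0",len(Q),np.linalg.lstsq(A,Q[:,2],rcond=None)[0])
cv2.imwrite("pics/crop4.png",cv2.resize(im[180:280,250:370],None,fx=6,fy=6,interpolation=cv2.INTER_CUBIC))
o=get_obs(); print(o["eef_pos"],o["contact_force"],o["gripper_width"],o["t"])
E
```

```text
wedge 0.63 [ 0.58407774 -0.0528044  -0.00179359]
wedge 0.58 [ 0.70812591 -0.19499534  0.00187274]
corner_pad 0.87 [ 0.58620258 -0.05114352  0.06033673]
corner_pad 0.2 [ 0.44120147  0.25994746 -0.0043961 ]
short_foot 0.78 [ 0.58117701 -0.05358257  0.01259739]
wedge 0.78 [ 0.58374378 -0.05660092 -0.0016715 ]
wedge 0.65 [ 0.710646   -0.19720116  0.00266863]
corner_pad 0.7 [ 0.58305902 -0.04880332  0.06168636]
short_foot 0.74 [ 4.45699564e-01  2.63778960e-01 -6.63498923e-05]
short_foot 0.69 [ 0.58581418 -0.05310105  0.01347196]
wedge 0.82 [ 0.58147414 -0.0554317  -0.00493978]
wedge 0.65 [ 0.70910784 -0.19587205  0.00399811]
corner_pad 0.78 [ 0.5816499  -0.04819322  0.06173273]
corner_pad 0.17 [ 0.44321937  0.26113404 -0.00440605]
short_foot 0.87 [ 0.5829135  -0.05191014  0.01144518]
short_foot 0.28 [0.60462981 0.31363771 0.00065021]
[287.9 195.4] 44 [0.7081 0.0169 0.0591]
[244.3 219. ] 40 [0.6386 0.144  0.0595]
[311.3 238. ] 40 [ 0.5826 -0.0494  0.0593]
[268.  261.9] 43 [0.5139 0.0743 0.059 ]
plane 1610 [0.00186742 0.00056401 0.05300724]
plane0 1599 [0.02547827 0.08033623 0.03493104]
[ 0.54351586 -0.20256502  0.15256514] [-0.66759435 -0.68241183  0.40473765] 0.0003455598051565588 8.15
```

View pics/crop4.png

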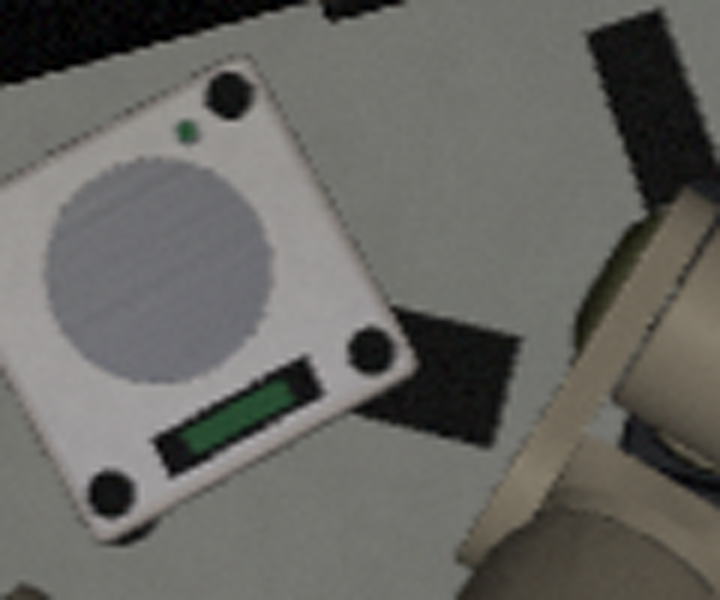

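The balance is level (plane slope about 0.0006, was 0.084). The wedge sits under the corner at about (430,375), and the pad is at (371,350), which is world (0.583, -0.049, 0.059). Next I'll press it.

Call:
arm_command(
  series=[
    [0.03, -0.001, 0, 0, 0, 0, 1],
    [0.04, -0.001, 0, 0, 0, 0, 1],
    [0.04, 0, 0, 0, 0, 0, 1],
    [0.03, 0, 0, 0, 0, 0, 1],
    [0.018, 0, 0, 0, 0, 0, 1],
  ],
)

```text
t: 8.65
eef_pos: [0.5826, -0.0474, 0.1527]
tool_rot: [[0.257, 0.967, -0.0], [0.967, -0.257, 0.0], [0.0, -0.0, -1.0]]
contact_force: [0.2, -1.0, -0.1]
gripper_width: 0.0004
grasp_force: 0.0
```

Call:
arm_command(
  series=[
    [0, 0, 0.01, 0, 0, 0, 1],
    [0, 0, 0.01, 0, 0, 0, 1],
    [0, 0, 0.004, 0, 0, 0, 1],
    [0, 0, 0, 0, 0, 0, 1],
  ],
)

```text
t: 9.05
eef_pos: [0.5819, -0.0509, 0.1276]
tool_rot: [[0.26, 0.966, -0.002], [0.966, -0.26, 0.001], [-0.0, -0.002, -1.0]]
contact_force: [-0.4, -0.1, 0.3]
gripper_width: 0.0001
grasp_force: 0.0
```

Call:
arm_command(
  series=[
    [0, 0, 0.002, 0, 0, 0, 1],
    [0, 0, 0.002, 0, 0, 0, 1],
  ],
)

```text
t: 9.25
eef_pos: [0.5824, -0.0504, 0.1249]
tool_rot: [[0.259, 0.966, 0.001], [0.966, -0.259, -0.0], [-0.0, 0.001, -1.0]]
contact_force: [-0.2, 1.0, 0.2]
gripper_width: 0.0008
grasp_force: 0.0
```

Call:
arm_command(
  series=[
    [0, 0, 0.001, 0, 0, 0, 1],
    [0, 0, 0.001, 0, 0, 0, 1],
  ],
)

```text
t: 9.45
eef_pos: [0.5824, -0.0501, 0.1234]
tool_rot: [[0.259, 0.966, 0.0], [0.966, -0.259, -0.0], [-0.0, 0.0, -1.0]]
contact_force: [-4.6, -0.3, 12.2]
gripper_width: 0.0006
grasp_force: 6.5
```

Call:
arm_command(
  series=[
    [0, 0, 0.0005, 0, 0, 0, 1],
    [0, 0, 0, 0, 0, 0, 1],
  ],
)

```text
t: 9.65
eef_pos: [0.5823, -0.0501, 0.1234]
tool_rot: [[0.259, 0.966, 0.001], [0.966, -0.259, -0.001], [-0.0, 0.001, -1.0]]
contact_force: [-4.2, -0.4, 9.3]
gripper_width: 0.0005
grasp_force: 4.6
```

Call:
arm_command(
  series=[
    [0, 0, 0, 0, 0, 0, 1],
    [0, 0, 0, 0, 0, 0, 1],
    [0, 0, 0, 0, 0, 0, 1],
  ],
)

```text
t: 9.95
eef_pos: [0.5823, -0.05, 0.1234]
tool_rot: [[0.258, 0.966, 0.001], [0.966, -0.258, -0.001], [-0.0, 0.001, -1.0]]
contact_force: [-3.8, -0.4, 9.2]
gripper_width: 0.0004
grasp_force: 4.6
```

Call:
arm_command(
  series=[
    [0, 0, -0.01, 0, 0, 0, 1],
    [0, 0, -0.04, 0, 0, 0, 1],
    [0, 0, -0.04, 0, 0, 0, 1],
    [-0.04, 0, 0, 0, 0, 0, 1],
    [-0.04, 0, 0, 0, 0, 0, 1],
  ],
)

```text
t: 10.45
eef_pos: [0.5618, -0.1274, 0.2142]
tool_rot: [[0.256, 0.967, 0.003], [0.967, -0.256, -0.001], [-0.001, 0.003, -1.0]]
contact_force: [0.5, -1.1, -0.6]
gripper_width: 0.0004
grasp_force: 0.0
```

Call:
arm_command(
  series=[
    [-0.04, 0, 0, 0, 0, 0, 1],
    [-0.03, 0, 0, 0, 0, 0, 1],
    [0, 0, 0, 0, 0, 0, 1],
    [0, 0, 0, 0, 0, 0, 1],
  ],
)

```text
t: 10.85
eef_pos: [0.5435, -0.1949, 0.2125]
tool_rot: [[0.26, 0.966, 0.0], [0.966, -0.26, 0.0], [0.0, 0.0, -1.0]]
contact_force: [-0.5, 0.2, 0.2]
gripper_width: 0.0003
grasp_force: 0.0
```

```bash
python3 - <<'E'
from h import *
im,d=snapshot("top"); P=cloud("top",d)
hm=(P[...,2]>.040)&(P[...,2]<.064)&(im.min(2)>140); hm[:,:230]=0; hm[:,330:]=0; hm[:190]=0; hm[275:]=0
Q=P[hm]; A=np.c_[Q[:,:2],np.ones(len(Q))]; print("plane",len(Q),np.linalg.lstsq(A,Q[:,2],rcond=None)[0])
for r in tip_of("wedge","top"): print(r["score"],w("top",r["centre"]))
cv2.imwrite("pics/crop5.png",cv2.resize(im[180:280,250:370],None,fx=6,fy=6,interpolation=cv2.INTER_CUBIC))
E
```

```text
plane 1588 [0.00209164 0.00289508 0.05253644]
0.69 [ 0.5841483  -0.05560311 -0.00164441]
0.57 [ 0.71116785 -0.19609265  0.00351057]
```

View pics/crop5.png

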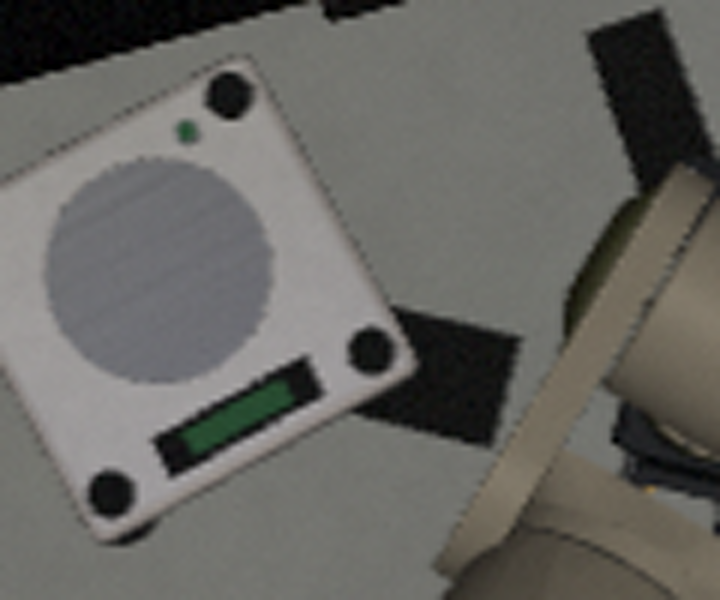

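The wedge has not moved (heel at about (507,390)), the balance is still level (slope about 0.003), and the arm is clear.

```bash
python3 -c "
from cell import *
print(close_job())"
```

```text
the job is handed in; nothing more can be done
None
```

The large wedge is under the short foot and the balance stands level (tilt about 0.003 rad in the last picture); the pad was pressed with about 9 N for about 0.5 s and the picture after it showed no rocking, the arm was clear, and the job is handed in (`close_job()` returned no verdict).

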